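Clear the loading plate and present the next sample to the scanner

TASK

Get the loading station ready for the next sample: pick up the yellow scraper and wipe all five ore chips off the metal plate into the blue catch tray, touching the chips with nothing but the scraper, then stand the scraper upright back on its green mat, wholly on it. Then stand the jar with the orange stripe inside the black ring on the cleared plate, with the stripe squarely facing the scanner's red window; set the jar down, do not drop it. Leave the blue-lidded jar, the bottle and the beaker where they are.

Things in the scene. Friction and masses are not known exactly. Their poses are not given: they have to be found in the camera images.
- station: Fixed grey loading station, origin on the table, z up. Its flat aluminium plate (top 50 mm up) spans x -110..80, y -100..100 mm, with 5 mm wide rims at y = +-102 mm, 8 mm above the plate; no rim at either x end. The blue catch tray lies beyond the x = 80 edge, the light blue-grey scanner block (x -50..30, y 105..160 mm, 125 mm high) beyond the +y rim
- ring (a point): Centre of the thin printed black ring (80 mm diameter) on the plate, at plate-top height; at station (-10, 0, 50) mm. Axes as the station's
- scanner_window (a point): Middle of the scanner's red window (50 wide, 35 mm high), at station (-10, 105, 90) mm. Axes as the station's; the window faces -y. A red strip on the scanner's top lies along the window's side
- tray (a point): Middle of the blue catch tray's inner floor, at station (140, 0, 6) mm. The tray spans station x 80..195, y -100..100 mm; outer walls 32 mm high above the table, none on the plate's side
- scraper: Loose yellow scraper, black rubber foot, about 0.18 kg, standing on its mat. Origin at the middle of its underside, z up. Blade 130 mm long (own x); foot 18 mm thick (own y) to 12 mm height, then 26 mm thick to 36 mm; above it a grip 70 mm long (x), 24 mm thick (y), from 36 to 86 mm height. The same either way round
- rest: Fixed green mat, 190 mm (own x) by 90 mm (own y), 4 mm thick; origin at the middle of its underside. The scraper's place: it starts there, standing, blade along the mat's length
- jar: Sample jar to present: white jar and white lid, 54 mm diameter, 80 mm high, 0.2 kg nominal, with an orange stripe (13 mm wide) up one side that runs on from the lid's middle to that edge. Starts standing on the table. Origin at the middle of its underside, z up; the stripe is on its +x side
- jar_mark (a point): Middle of the jar's orange stripe, on the jar's side 27 mm from its axis along its own x, 40 mm up
- chip1: Loose rust-brown ore chip, about 21 mm across and 11 mm thick, 11 g, lying on the plate, no nearer than 65 mm to its open x = -110 edge and within 61 mm of its middle line y = 0. Origin at the middle of its underside
- chip2: Loose rust-brown ore chip, about 21 mm across and 11 mm thick, 11 g, lying on the plate, no nearer than 65 mm to its open x = -110 edge and within 61 mm of its middle line y = 0. Origin at the middle of its underside
- chip3: Loose rust-brown ore chip, about 21 mm across and 11 mm thick, 11 g, lying on the plate, no nearer than 65 mm to its open x = -110 edge and within 61 mm of its middle line y = 0. Origin at the middle of its underside
- chip4: Loose rust-brown ore chip, about 21 mm across and 11 mm thick, 11 g, lying on the plate, no nearer than 65 mm to its open x = -110 edge and within 61 mm of its middle line y = 0. Origin at the middle of its underside
- chip5: Loose rust-brown ore chip, about 21 mm across and 11 mm thick, 11 g, lying on the plate, no nearer than 65 mm to its open x = -110 edge and within 61 mm of its middle line y = 0. Origin at the middle of its underside
- blue_jar: Bystander: grey jar with a blue lid and no stripe, 54 mm diameter, 80 mm high, origin at the middle of its underside; may swap places with the striped jar
- bottle: Bystander: amber bottle with a black cap, 64 mm diameter, 160 mm high, origin at the middle of its underside
- beaker: Bystander: clear glass beaker, 72 mm diameter at the rim, 90 mm high, origin at the middle of its underside
Not all that is in view belongs to the job. Of the things that look like the scraper, take the one that is farthest to the robot's right at the start. Leave any brown look-alike of the jar alone.

How it is judged:
On the way, in this order (a step that is already met when the one before it is completed fails the run):
1. all five chips lie in the catch tray (x of chip1 in the frame of station between 0.08 and 0.197 m and y of chip1 in the frame of station between -0.102 and 0.102 m and z of chip1 in the frame of station between 0 and 0.042 m and x of chip2 in the frame of station between 0.08 and 0.197 m and y of chip2 in the frame of station between -0.102 and 0.102 m and z of chip2 in the frame of station between 0 and 0.042 m and x of chip3 in the frame of station between 0.08 and 0.197 m and y of chip3 in the frame of station between -0.102 and 0.102 m and z of chip3 in the frame of station between 0 and 0.042 m and x of chip4 in the frame of station between 0.08 and 0.197 m and y of chip4 in the frame of station between -0.102 and 0.102 m and z of chip4 in the frame of station between 0 and 0.042 m and x of chip5 in the frame of station between 0.08 and 0.197 m and y of chip5 in the frame of station between -0.102 and 0.102 m and z of chip5 in the frame of station between 0 and 0.042 m), for 0.2 s.
2. the scraper stands released on its mat (x of scraper in the frame of rest between -0.04 and 0.04 m and y of scraper in the frame of rest between -0.036 and 0.036 m and z of scraper in the frame of rest between 0.001 and 0.008 m and angle between the x axis of scraper and the x axis of rest, either way round below 0.6 rad and angle between scraper's own z axis and vertical below 0.1 rad and contact force between the fingers and scraper below 0.1 N and linear speed of scraper below 0.02 m/s), for 0.2 s.
At the end, for the whole second after the job is handed in: Chips all in the tray. Scraper released, upright (0.1 rad) on its mat, within 40 mm of its middle lengthwise, 36 mm crosswise, blade within 0.6 rad of its length. Striped jar released, upright (0.1 rad) on the plate, within 16 mm of the ring's centre, stripe to the scanner within 0.35 rad (all of step 1 and all of step 2 and horizontal distance between jar and ring below 0.016 m and z of jar in the frame of station between 0.046 and 0.054 m and angle between jar's own z axis and vertical below 0.1 rad and angle between the x axis of jar and the y axis of station, either way round below 0.35 rad and y of jar_mark in the frame of station above 0.005 m and linear speed of jar below 0.02 m/s and contact force between the fingers and jar below 0.1 N); the robot touches nothing.
It fails at once if a chip is touched by the fingers or by the jar (contact force between any of the fingers, jar and chip1 above 0.3 N or contact force between any of the fingers, jar and chip2 above 0.3 N or contact force between any of the fingers, jar and chip3 above 0.3 N or contact force between any of the fingers, jar and chip4 above 0.3 N or contact force between any of the fingers, jar and chip5 above 0.3 N).
It fails at once if the blue-lidded jar, the bottle or the beaker is moved more than 30 mm or tipped (distance of any of blue_jar, bottle, beaker from where it was at the start of the episode above 0.03 m or angle between any of blue_jar, bottle, beaker's own z axis and vertical above 0.4 rad).
It fails at once if the striped jar is dropped (falls freely faster than 0.5 m/s) or tipped over (more than 0.8 rad) (angle between jar's own z axis and vertical above 0.8 rad or (linear speed of jar above 0.5 m/s and contact force between the fingers and jar below 0.1 N)).
It also fails if it takes over 64 s, if anything falls off the work surface, if the arm or the gripper's body presses on something with over 40 N, if the wrist force passes 120 N, or if a joint passes its speed limit or range.

ROBOT

A 7-joint arm with a two-finger parallel gripper is mounted at the origin on the work surface. World frame = base frame: x ahead of the robot, y to its left, z up, the work surface at z = 0. Lengths are in m, angles in rad, forces in N, time in s.
With the tool pointing down it reaches from about 0.4 to 0.85 m from the base axis. Payload 10.4 kg.
Tool frame: the origin (TCP) lies on the centre line of the jaws, within the pads' length; the fingertips stand r.tip_extent ahead of it and the grasp point (between the pads) lies 3 mm ahead of it (r.tip_extent is the distance from the TCP to the fingertips, in m); z points along the fingers, y is the direction in which the jaws open and shut (so a half turn about z gives the same grasp; the last joint's range is limited). The gripper opens to 87 mm and grips with 3 to 60 N. Pads are 19 mm wide; open, the fingers measure 117 mm over their backs; the gripper's body (75 mm by 190 mm) begins 51 mm behind the grasp point.
Start: joints at [1.163, 0.332, -0.065, 1.46, 0.022, 1.35, -0.088], TCP at [0.235, -0.579, 0.245] pointing down, gripper open.
Joint ranges: [-2.6, 2.6], [-0.5, 2.12], [-1.47, 1.34], [0.16, 2.42], [-1.27, 4.41], [0.06, 2.06], [-2.6, 2.6]. Speed limits (rad/s): [2.22, 2.22, 2.79, 2.79, 3.14, 3.14, 3.14].

INTERFACE

Orientations are given as a unit quaternion [x, y, z, w].
In Python, from bench import r gives the robot as it stands. The module is installed in compiled form; this text tells all that it offers.
- The arm moves only by the shell command python3 -m jog 'ROWS' [FORCE]. ROWS is JSON, a list of rows, each a list of 5 numbers: the shift along the tool's x, y, z in cm, then the turn about the tool's z in rad, then the closure, from 0 (fully open) to 1 (shut). A call has exactly 10 rows; each row shifts and turns the pose as measured when the row begins, along the tool's axes as they then stand; what a row does not reach is not made up. A row lasts 1/10 s, in which the tool goes at most 50 mm and 8.59 degrees, less where a joint would pass 70% of its speed; a pose out of reach is approached as far as the arm can. A call with a gripper value outside its range is refused whole. The fingers move at their own pace and stop on an object; FORCE is the grip in N (left out, the last holds). Time passes only in rows, so rows that do not move let the fingers close, or fill a call up. It gives the time, the measured TCP pose, the force and the opening at its end, in the units of the state.
- r.read_state(): the state, without advancing time (a new reading comes with each control period).
- r.camera(name): name is "scene" or "top" or "wrist"; returns a dict with "pixels" (480x640x3 uint8, red, green, blue), "fx", "fy", "cx", "cy" (pixels), "k1" (the pictures are not rectified: a ray, as slopes to the right and down, at radius r is drawn at 1 + k1 r^2 times it, then the intrinsics apply), "camera_from_world" (4x4, takes a point from world to camera coordinates). Camera axes: x right, y up, looking along -z (the intrinsics and any distortion apply to the point x, -y, -z); pixel columns grow to the right and rows downward; lengths in m; the calibration is good to about 2 mm. A picture is of the moment at which its call begins. There is no depth.
- r.close_job(): hands the job in, once; it reports no verdict.
The state is a dict: "time": time; "joint_positions": joint angles; "joint_vel": joint speeds; "joint_torque": joint torques, N m; "ee_pos": TCP position; "eef_rot": TCP orientation; "ft_force": force on the tool from outside, world axes, zero at the start; "torque": the same for the moment, N m; "width": finger opening in m.
Only numpy, scipy, OpenCV 4.12 (cv2) and the standard library are available. Lean on these libraries where they do the work, as an engineer would, in place of code of your own. Each camera call takes 0.05 s, during which the arm holds its last target. There are 200 camera calls.

## Working session

There is one attempt and no reset: what is moved stays moved. The work goes in short steps, Python scripts to look and compute and a shell command to move; the robot and the scene stay as the last step left them, time stands still between calls to the robot, and variables do not carry over. Pictures are saved under pics/ and viewed, about 8 in all and at most 12, crops included, and the job is handed in when it is done.

```bash
mkdir -p pics
cat > h.py <<'E'
import numpy as np, cv2
from bench import r
from scipy.spatial.transform import Rotation as R
def cam(n,save=None):
    c=r.camera(n)
    if save: cv2.imwrite('pics/'+save,c['pixels'][:,:,::-1])
    return c
def ray(c,u,v):
    x,y=(u-c['cx'])/c['fx'],(v-c['cy'])/c['fy']; a,b=x,y
    for _ in range(20):
        k=1+c['k1']*(a*a+b*b); a,b=x/k,y/k
    M=np.linalg.inv(np.array(c['camera_from_world']))
    return M[:3,3],M[:3,:3]@np.array([a,-b,-1])
def at(c,u,v,z):
    o,d=ray(c,u,v); return o+d*(z-o[2])/d[2]
def proj(c,p):
    q=np.array(c['camera_from_world'])@np.r_[p,1]; a,b=q[0]/-q[2],-q[1]/-q[2]
    k=1+c['k1']*(a*a+b*b); return c['cx']+c['fx']*a*k,c['cy']+c['fy']*b*k
E
python3 - <<'E'
from h import *
import pickle
for n in('top','scene'):
    c=cam(n,n+'0.png'); pickle.dump(c,open(n+'0.pkl','wb')); print(n,c['k1'],c['fx'],np.round(np.linalg.inv(c['camera_from_world'])[:3,3],3))
s=r.read_state(); print(s['ee_pos'],s['eef_rot'],s['ft_force'],s['width'],r.tip_extent,s['time'])
E
```

```text
top -0.054245329664107035 474.56453615635314 [0.414 0.052 1.005]
scene -0.11248863196859982 457.1024009486519 [1.035 0.153 0.759]
[ 0.23449312 -0.57901789  0.24383739] [ 9.81543639e-01  1.91237263e-01 -1.72127826e-04 -6.03602071e-04] [ 0.14021639 -0.24028479 -0.75207681] 0.08675319418642495 0.022 0.1
```

View pics/top0.png

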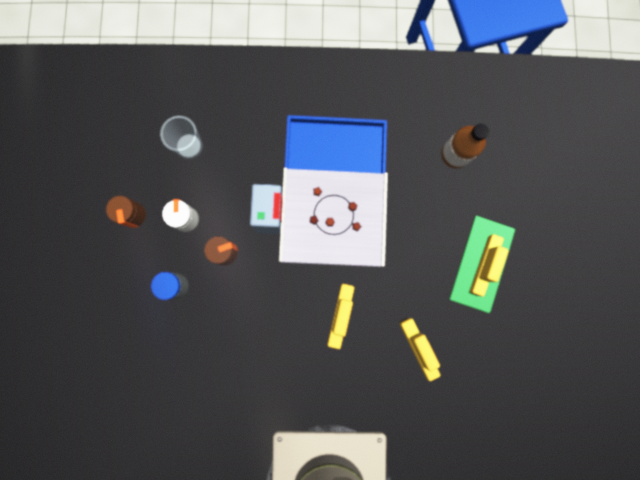

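View pics/scene0.png

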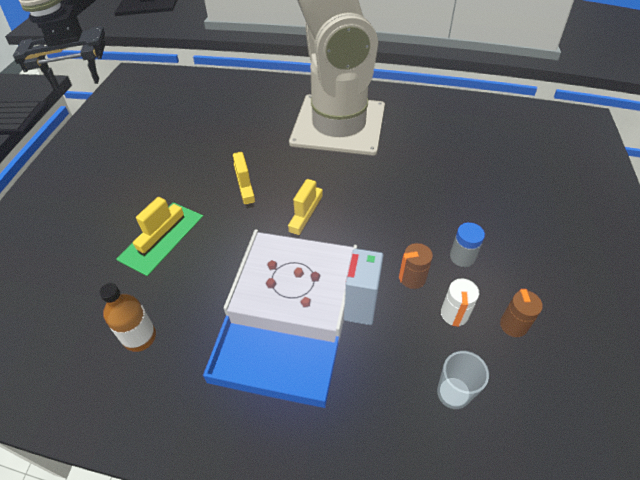

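The top view shows three yellow scraper-like things, at (490,265) on the green mat, (341,316) and (421,350). The one on the mat is farthest right and fits the description. There are three jar-like things with orange stripes, at (180,213) white and (125,210) and (221,250) brown. The white one is the target. Next I confirm both in a crop.

Run:
```python
from h import *
im=cv2.imread('pics/top0.png')
f=lambda x,y,w,h,s:cv2.resize(im[y:y+h,x:x+w],None,fx=s,fy=s,interpolation=cv2.INTER_CUBIC)
a=f(270,105,130,170,3); b=f(440,205,80,115,3); c=f(150,190,60,50,3)
o=np.zeros((510,800,3),np.uint8); o[:510,:390]=a; o[:345,400:640]=b; o[350:500,400:580]=c
cv2.imwrite('pics/crop1.png',o)
```

```text
(no output)
```

View pics/crop1.png

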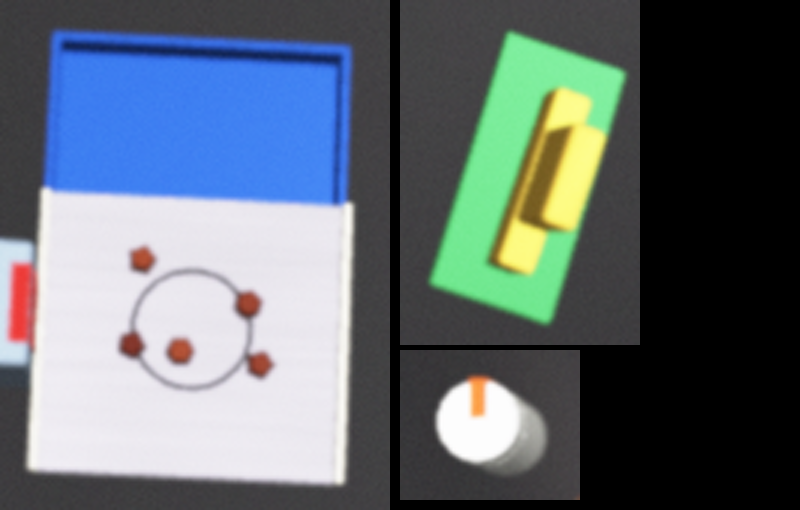

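The crop confirms both. The left panel is the plate with five chips, the ring centre at (191,329) and the red strip on the left. Top right is the scraper on the mat, with its grip top around (575,177). The white jar's stripe points image-up.

Run:
```python
from h import *
import pickle
c=pickle.load(open('top0.pkl','rb'))
A=lambda u,v,z:at(c,270+u/3,105+v/3,z)[:2]
B=lambda u,v,z:at(c,440+(u-400)/3,205+v/3,z)[:2]
C=lambda u,v,z:at(c,150+(u-400)/3,190+(v-350)/3,z)[:2]
bl,br,tl,tr=[A(*p,.058) for p in((28,469),(345,484),(42,188),(353,204))]
ex=(tl+tr-bl-br)/2; print('plate sizes',np.linalg.norm(ex),np.linalg.norm(bl-br))
yw=np.arctan2(ex[1],ex[0]); ey=(bl+tl-br-tr)/2; yw2=np.arctan2(-ey[0],ey[1]); print('yaw',yw,yw2)
y=(yw+yw2)/2; Rm=np.array([[np.cos(y),-np.sin(y)],[np.sin(y),np.cos(y)]])
o=(bl+br+tl+tr)/4-Rm@[-.015,0]; ring=A(191,329,.05); print('station',o,'ring',ring, 'pred',o+Rm@[-.01,0])
for p in((142,259),(248,304),(131,344),(180,351),(260,364)): print('chip',np.round(Rm.T@(A(*p,.061)-ring)+[-.01,0],4))
m=[B(*p,.004) for p in((509,31),(626,71),(549,324),(430,284))]; print('mat',sum(m)/4,np.linalg.norm(m[0]-m[3]),np.linalg.norm(m[0]-m[1]),'yaw',np.arctan2(*(m[0]-m[3]+m[1]-m[2])[::-1]))
g=[B(*p,.09) for p in((579,123),(607,132),(574,231),(542,221))]; print('grip',sum(g)/4,np.linalg.norm(g[0]-g[3]),np.linalg.norm(g[1]-g[2]),np.linalg.norm(g[0]-g[1]),'yaw',np.arctan2(*(g[0]-g[3])[::-1]),np.arctan2(*(g[1]-g[2])[::-1]))
f=[B(*p,.040) for p in((553,88),(590,98),(532,274),(492,262))]; print('blade',sum(f)/4,np.arctan2(*(f[0]-f[3])[::-1]),np.linalg.norm(f[0]-f[3]))
a,b=C(478,421,.08),C(479,378,.08); print('jar',a,'stripe',np.arctan2(*(b-a)[::-1]),np.linalg.norm(a-b))
print('bottle',at(c,480,132,.16)[:2],'beaker',at(c,180,133,.09)[:2],'blue',at(c,165,286,.08)[:2],'brown',at(c,218,251,.08)[:2],at(c,121,209,.08)[:2])
s=r.read_state(); print(R.from_quat(s['eef_rot']).as_matrix().round(3))
```

```text
plate sizes 0.19069373051800173 0.21172016381517864
yaw -0.02491582446094868 -0.029196823344460186
station [ 0.57136373 -0.001663  ] ring [ 0.56156324 -0.00068294] pred [ 0.56136739 -0.00139247]
chip [0.0342 0.0355]
chip [ 0.0071 -0.037 ]
chip [-0.0237  0.0403]
chip [-0.0269  0.0073]
chip [-0.0331 -0.0466]
mat [ 0.46953439 -0.32486501] 0.19095590988417666 0.08989621420055284 yaw -0.3133977598147373
grip [ 0.46521128 -0.32339626] 0.06938033093540226 0.06907767153164877 0.019533633370968 yaw -0.3775663463647813 -0.3406311307634917
blade [ 0.46526409 -0.32029088] -0.35102843858144345 0.12831715258156454
jar [0.55288022 0.31127284] stripe 0.02211660593031986 0.02857144961908961
bottle [ 0.70554945 -0.2644285 ] beaker [0.71291374 0.30818909] blue [0.41069575 0.3267416 ] brown [0.48085452 0.2258575 ] [0.5602433  0.42094527]
[[ 0.927  0.375 -0.001]
 [ 0.375 -0.927  0.001]
 [-0.    -0.001 -1.   ]]
```

```bash
cat > go.py <<'E'
import sys
from h import *
# go.py x y z yaw : turn needed, then shift (cm) in tool axes after turn
x,y,z,w=map(float,sys.argv[1:5]); s=r.read_state(); M=R.from_quat(s['eef_rot']).as_matrix()
yaw=np.arctan2(M[1,0],M[0,0]); t=(yaw-w+np.pi)%(2*np.pi)-np.pi
d=np.array([x,y,z])-s['ee_pos']; ca,sa=np.cos(w),np.sin(w)
print('t',s['time'],'pos',np.round(s['ee_pos'],4),'yaw %.3f tilt %.3f'%(yaw,np.arccos(-M[2,2])),'F',np.round(s['ft_force'],1),'w',round(s['width'],4),'j7',np.round(s['joint_positions'][6],2))
print('turn %.3f  shift after turn'%t,np.round(100*np.array([d@[ca,sa,0],d@[sa,-ca,0],-d[2]]),2),'shift now',np.round(100*M.T@d,2))
E
python3 -m jog '[[0,0,0,0.148,0],[0,0,0,0.148,0],[0,0,0,0.148,0],[0,0,0,0.148,0],[0,0,0,0.148,0],[1.8,-4.6,0,0,0],[1.8,-4.6,0,0,0],[1.8,-4.6,0,0,0],[1.8,-4.6,0,0,0],[1.8,-4.6,0,0,0]]' 20; python3 go.py .465 -.322 .2 -.355
```

```text
time: 1.1
ee_pos: [0.3985, -0.3976, 0.2385]
eef_rot: [0.981, -0.193, -0.005, -0.002]
ft_force: [0.9, -1.3, -1.2]
width: 0.0869
t 1.1 pos [ 0.3985 -0.3976  0.2385] yaw -0.389 tilt 0.010 F [ 0.9 -1.3 -1.2] w 0.0869 j7 -1.28
turn -0.034  shift after turn [ 3.61 -9.4   3.85] shift now [ 3.32 -9.51  3.84]
```

```bash
python3 -m jog '[[1.2,-3.2,1,-0.034,0],[1.2,-3.2,1,0,0],[1.2,-3.1,1,0,0],[0,0,1,0,0],[0,0,0,0,0],[0,0,0,0,0],[0,0,0,0,0],[0,0,0,0,0],[0,0,0,0,0],[0,0,0,0,0]]' 20 >/dev/null; python3 go.py .465 -.322 .072 -.355
python3 - <<'E'
from h import *
import pickle
c=cam('wrist','w1.png'); pickle.dump(c,open('w1.pkl','wb')); print(proj(c,[.465,-.322,.09]))
E
```

```text
t 2.1 pos [ 0.471  -0.3133  0.1975] yaw -0.347 tilt 0.010 F [ 0.1  0.7 -0.3] w 0.0868 j7 -1.45
turn 0.008  shift after turn [-0.26  1.02 12.55] shift now [-0.15  1.08 12.55]
(np.float64(338.4570336533771), np.float64(248.70549627193967))
```

View pics/w1.png

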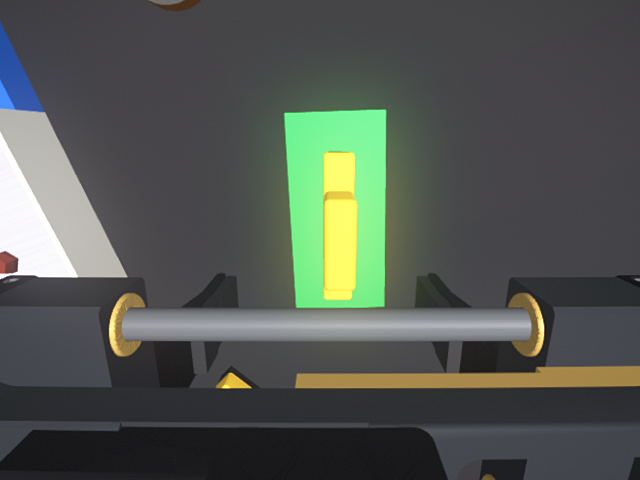

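The wrist view shows the grip top centred near (341,245) against a prediction of (338,249), so the estimate holds. I'll descend and grip.

```bash
python3 -m jog '[[-0.2,1.0,1,0,0],[0,0,2,0,0],[0,0,2,0,0],[0,0,2,0,0],[0,0,1,0,0],[0,0,0,0,0],[0,0,0,0,0],[0,0,0,0,0],[0,0,0,0,0],[0,0,0,0,0]]' 30 >/dev/null; python3 go.py .465 -.322 .072 -.355
```

```text
t 3.15 pos [ 0.4629 -0.327   0.115 ] yaw -0.350 tilt 0.006 F [-0.   0.3  0.9] w 0.087 j7 -1.43
turn 0.005  shift after turn [ 0.03 -0.54  4.3 ] shift now [ 0.05 -0.53  4.3 ]
```

```bash
python3 -m jog '[[0,-0.5,1,0,0],[0,0,1.5,0,0],[0,0,1.2,0,0],[0,0,0.4,0,0],[0,0,0,0,0],[0,0,0,0,1],[0,0,0,0,1],[0,0,0,0,1],[0,0,0,0,1],[0,0,0,0,1]]' 30 >/dev/null; python3 go.py .465 -.322 .072 -.355
```

```text
t 4.15 pos [ 0.465  -0.3217  0.0709] yaw -0.349 tilt 0.005 F [ 0.2 -0.5 -0.6] w 0.0548 j7 -1.45
turn 0.006  shift after turn [ 0.02  0.03 -0.11] shift now [ 0.02  0.03 -0.11]
```

```bash
python3 -m jog '[[0,0,0,0,1],[0,0,0,0,1],[0,0,0,0,1],[0,0,0,0,1],[0,0,0,0,1],[0,0,-0.5,0,1],[0,0,-2,0,1],[0,0,-4,0,1],[0,0,-4,0,1],[0,0,-2,0,1]]' 30 >/dev/null; python3 go.py .489 -.002 .18 1.544
```

```text
t 5.15 pos [ 0.4629 -0.3205  0.1968] yaw -0.349 tilt 0.015 F [ 1.1 -1.5 -2. ] w 0.0242 j7 -1.43
turn -1.893  shift after turn [31.9   1.75  1.68] shift now [ -8.42 -30.81   1.93]
```

```bash
python3 -m jog '[[0,0,0,-0.14,1],[0,0,0,-0.14,1],[0,0,0,-0.14,1],[0,0,0,-0.14,1],[0,0,0,-0.14,1],[0,0,0,-0.14,1],[0,0,0,-0.14,1],[0,0,0,-0.14,1],[0,0,0,-0.14,1],[0,0,0,-0.14,1]]' 30 >/dev/null; python3 -m jog '[[0,0,0,-0.14,1],[0,0,0,-0.14,1],[0,0,0,-0.1,1],[0,0,0,0,1],[4,0,0,0,1],[4,0,0,0,1],[4,0,0,0,1],[4,0,0,0,1],[0,0,0,0,1],[0,0,0,0,1]]' 30 >/dev/null; python3 go.py .489 -.002 .18 1.544
```

```text
t 7.15 pos [ 0.4732 -0.1561  0.2051] yaw 1.482 tilt 0.010 F [-0.1 -0.8 -1.8] w 0.0239 j7 0.09
turn -0.062  shift after turn [15.45  1.17  2.51] shift now [15.48  0.23  2.57]
```

```bash
python3 -m jog '[[3,0.4,0,-0.06,1],[4,0.3,0,0,1],[4,0.3,0,0,1],[3,0.1,0.5,0,1],[1,0,0.5,0,1],[0,0,0,0,1],[0,0,0,0,1],[0,0,0,0,1],[0,0,0,0,1],[0,0,0,0,1]]' 30 >/dev/null; python3 go.py .489 -.002 .118 1.544;  python3 - <<'E'
from h import *
import pickle
c=cam('wrist','w2.png'); pickle.dump(c,open('w2.pkl','wb'))
c=cam('scene','s2.png')
E
```

```text
t 8.15 pos [ 0.4922 -0.0141  0.1959] yaw 1.514 tilt 0.009 F [-0.5 -0.5 -2.3] w 0.0236 j7 -0.18
turn -0.030  shift after turn [ 1.2  -0.35  7.79] shift now [ 1.17 -0.31  7.79]
```

View pics/w2.png

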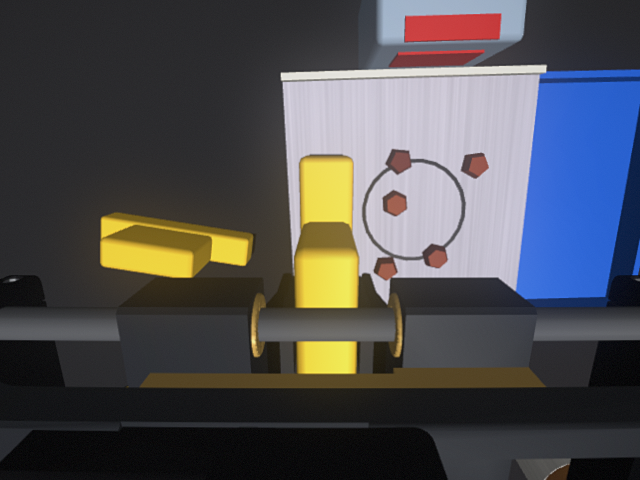

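The wrist view shows the scraper held square, with its blade clear of all five chips, the nearest at (386,268). I'll align and lower it.

```bash
python3 -m jog '[[1.0,-0.3,0,-0.03,1],[0.2,0,1,0,1],[0,0,2,0,1],[0,0,2,0,1],[0,0,1,0,1],[0,0,0,0,1],[0,0,0,0,1],[0,0,0,0,1],[0,0,0,0,1],[0,0,0,0,1]]' 30 >/dev/null; python3 go.py .489 -.002 .118 1.544
```

```text
t 9.25 pos [0.4898 0.0015 0.1343] yaw 1.550 tilt 0.006 F [ 0.8 -0.2 -2. ] w 0.0237 j7 -0.21
turn 0.006  shift after turn [-0.35 -0.07  1.63] shift now [-0.35 -0.06  1.63]
```

```bash
python3 -m jog '[[-0.35,0,0.5,0,1],[0,0,0.5,0,1],[0,0,0.3,0,1],[0,0,0.2,0,1],[0,0,0,0,1],[0,0,0,0,1],[0,0,0,0,1],[0,0,0,0,1],[0,0,0,0,1],[0,0,0,0,1]]' 30 >/dev/null; python3 go.py .489 -.002 .118 1.544
```

```text
t 10.25 pos [ 0.49   -0.0024  0.1186] yaw 1.550 tilt 0.005 F [ 1.1  1.  -1.9] w 0.0238 j7 -0.22
turn 0.006  shift after turn [ 0.04 -0.11  0.06] shift now [ 0.04 -0.11  0.07]
```

```bash
python3 -m jog '[[0,0.5,0.05,0,1],[0,1,0,0,1],[0,1,0,0,1],[0,1,0,0,1],[0,1,0,0,1],[0,1,0,0,1],[0,1,0,0,1],[0,1,0,0,1],[0,0.5,0,0,1],[0,0,0,0,1]]' 30 >/dev/null; python3 go.py .664 -.007 .118 1.544
```

```text
t 11.25 pos [ 0.5783 -0.0046  0.1176] yaw 1.549 tilt 0.005 F [-0.2 -0.9  1.5] w 0.0236 j7 -0.27
turn 0.005  shift after turn [-0.01  8.57 -0.04] shift now [-0.05  8.57 -0.08]
```

```bash
python3 -m jog '[[0,0.5,0,0,1],[0,1,0,0,1],[0,1.2,0,0,1],[0,1.2,0,0,1],[0,1.2,0,0,1],[0,1.2,0,0,1],[0,1.2,0,0,1],[0,1,0,0,1],[0,0.5,0,0,1],[0,0,0,0,1]]' 30 >/dev/null; python3 go.py .664 -.007 .118 1.544
python3 - <<'E'
from h import *
a=cam('wrist')['pixels']; b=cam('scene')['pixels'][180:420,150:470]
o=np.hstack([cv2.resize(a[:,:,::-1],(400,300)),cv2.resize(b[:,:,::-1],(400,300))]); cv2.imwrite('pics/c3.png',o)
E
```

```text
t 12.25 pos [ 0.6747 -0.0074  0.1164] yaw 1.548 tilt 0.004 F [-0.7  0.1 -2.7] w 0.0239 j7 -0.28
turn 0.004  shift after turn [ 0.01 -1.07 -0.16] shift now [ 0.02 -1.07 -0.16]
```

View pics/c3.png

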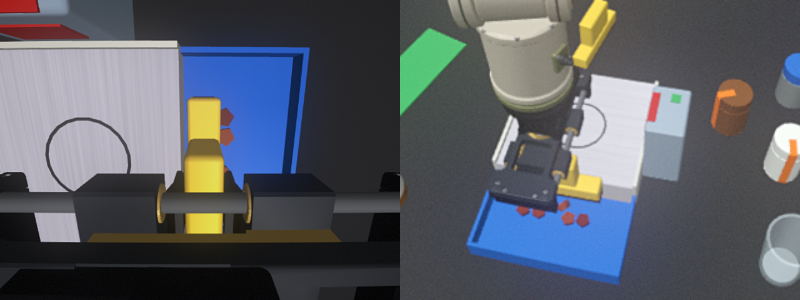

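All five chips are in the tray: the scene half shows them at about (523,211), (538,213), (563,206), (568,218) and (583,220). The plate is clear. I'll raise the scraper and carry it back.

```bash
python3 -m jog '[[0,0,-2,0,1],[0,0,-3,0,1],[0,0,-3,0,1],[0,-2,-2,0,1],[0,-4,0,0,1],[0,-4,0,0,1],[0,-4,0,0,1],[0,-4,0,0,1],[0,-2,0,0,1],[0,0,0,0,1]]' 30 >/dev/null; python3 -m jog '[[-2,0,0,0.14,1],[-2,0,0,0.14,1],[0,0,0,0.14,1],[0,0,0,0.14,1],[0,0,0,0.14,1],[0,0,0,0.14,1],[0,0,0,0.14,1],[0,0,0,0.14,1],[0,0,0,0.14,1],[0,0,0,0.14,1]]' 30 >/dev/null; python3 go.py .468 -.324 .18 -.32
```

```text
t 14.35 pos [ 0.4614 -0.0444  0.2205] yaw 0.093 tilt 0.008 F [ 0.1  0.1 -2.7] w 0.0241 j7 -1.49
turn 0.413  shift after turn [ 9.42 26.33  4.05] shift now [-1.94 27.86  4.27]
```

```bash
python3 -m jog '[[0,0,0,0.14,1],[0,0,0,0.14,1],[0,0,0,0.13,1],[1.5,4.3,0,0,1],[1.5,4.3,0,0,1],[1.5,4.3,0,0,1],[1.5,4.3,0,0,1],[1.5,4.3,0,0,1],[1,2,0,0,1],[0,0,0,0,1]]' 30 >/dev/null; python3 go.py .468 -.324 .18 -.32
```

```text
t 15.35 pos [ 0.4676 -0.3036  0.2224] yaw -0.338 tilt 0.012 F [-0.3  0.6 -1.1] w 0.0236 j7 -1.48
turn -0.018  shift after turn [0.68 1.93 4.24] shift now [0.69 1.87 4.27]
```

```bash
python3 -m jog '[[0.6,1.8,1,-0.02,1],[0.1,0.1,3,0,1],[0,0,3,0,1],[0,0,3,0,1],[0,0,1,0,1],[0,0,0,0,1],[0,0,0,0,1],[0,0,0,0,1],[0,0,0,0,1],[0,0,0,0,1]]' 30 >/dev/null; python3 go.py .468 -.324 .073 -.32
```

```text
t 16.35 pos [ 0.4742 -0.3237  0.1144] yaw -0.313 tilt 0.018 F [ 0.2  0.2 -2.1] w 0.0239 j7 -1.47
turn 0.007  shift after turn [-0.58  0.22  4.14] shift now [-0.64  0.17  4.13]
```

```bash
python3 -m jog '[[-0.5,0.2,1.2,0,1],[0,0,1.5,0,1],[0,0,0.8,0,1],[0,0,0.3,0,1],[0,0,0.2,0,1],[0,0,0.1,0,1],[0,0,0,0,1],[0,0,0,0,1],[0,0,0,0,1],[0,0,0,0,1]]' 30 >/dev/null; python3 go.py .468 -.324 .071 -.32
```

```text
t 17.35 pos [ 0.4701 -0.3255  0.0715] yaw -0.314 tilt 0.021 F [ 0.2  0.6 -0.8] w 0.0237 j7 -1.48
turn 0.006  shift after turn [-0.25 -0.08  0.05] shift now [-0.25 -0.08  0.05]
```

```bash
python3 -m jog '[[0,0,0.1,0,1],[0,0,0.05,0,1],[0,0,0,0,1],[0,0,0,0,0.65],[0,0,0,0,0.65],[0,0,0,0,0],[0,0,0,0,0],[0,0,0,0,0],[0,0,0,0,0],[0,0,0,0,0]]' 30; python3 -m jog '[[0,0,-1,0,0],[0,0,-3,0,0],[0,0,-4,0,0],[0,0,-4,0,0],[0,0,-3,0,0],[0,0,0,0,0],[0,0,0,0,0],[0,0,0,0,0],[0,0,0,0,0],[0,0,0,0,0]]' 30 >/dev/null; python3 go.py .471 -.012 .22 1.544
python3 - <<'E'
from h import *
a=cam('wrist')['pixels']; b=cam('top')['pixels']
o=np.hstack([cv2.resize(a[:,:,::-1],(400,300)),cv2.resize(b[100:340,140:540,::-1],(400,300))]); cv2.imwrite('pics/c4.png',o)
E
```

```text
time: 18.35
ee_pos: [0.4708, -0.3259, 0.0715]
eef_rot: [0.988, -0.156, 0.008, 0.008]
ft_force: [-0.2, -0.9, -0.4]
width: 0.0624
t 19.35 pos [ 0.4676 -0.3218  0.2293] yaw -0.313 tilt 0.020 F [-1.  -0.   0.4] w 0.0868 j7 -1.43
turn -1.857  shift after turn [30.98 -0.49  0.93] shift now [ -9.22 -29.59   0.42]
```

View pics/c4.png

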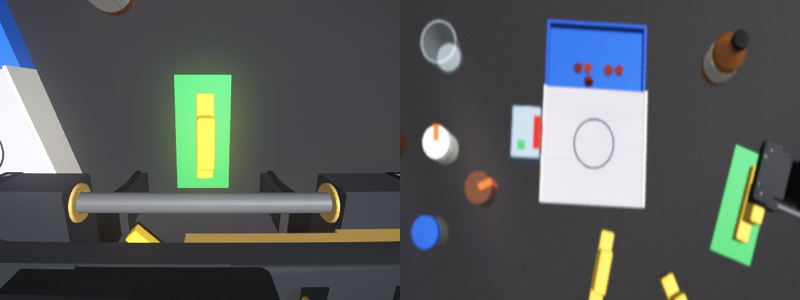

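The scraper stands on its mat. Four chips are well inside the tray, and one at (589,81) is near the plate edge, so I check its position.

Run:
```python
from h import *
c=cam('top'); s=cam('scene')
y=-.027; Rm=np.array([[np.cos(y),-np.sin(y)],[np.sin(y),np.cos(y)]]); o=np.array([.5715,-.0013])
def chips(c,x0,y0,x1,y1):
    p=c['pixels'].astype(int); m=((p[...,0]>p[...,2]+25)&(p[...,0]>p[...,1]+25)).astype(np.uint8)
    k=np.zeros_like(m); k[y0:y1,x0:x1]=m[y0:y1,x0:x1]
    n,_,st,ce=cv2.connectedComponentsWithStats(k)
    return [(tuple(ce[i].round(1)),st[i,4]) for i in range(1,n) if st[i,4]>8]
for nm,cc,b in(('top',c,(285,115,388,190)),('scene',s,(205,290,345,400))):
  for q,a in chips(cc,*b): print(nm,q,a,*[np.round(Rm.T@(at(cc,*q,z)[:2]-o),3) for z in (.015,.03,.058)])
im=np.hstack([cv2.resize(c['pixels'][110:190,280:395,::-1],(400,280),interpolation=2),cv2.resize(s['pixels'][280:400,200:360,::-1],(400,300),interpolation=2)[:280]]); cv2.imwrite('pics/c5.png',im)
```

```text
top (np.float64(317.5), np.float64(153.9)) 32 [0.125 0.038] [0.12  0.039] [0.112 0.039]
top (np.float64(327.1), np.float64(153.6)) 39 [0.126 0.018] [0.122 0.018] [0.114 0.019]
top (np.float64(348.0), np.float64(155.6)) 43 [ 0.124 -0.027] [ 0.12  -0.026] [ 0.112 -0.024]
top (np.float64(358.4), np.float64(156.0)) 39 [ 0.125 -0.049] [ 0.12  -0.048] [ 0.112 -0.045]
top (np.float64(328.1), np.float64(164.1)) 31 [0.104 0.015] [0.1   0.015] [0.092 0.016]
scene (np.float64(285.6), np.float64(342.2)) 46 [0.103 0.015] [0.11  0.018] [0.124 0.024]
scene (np.float64(248.3), np.float64(346.3)) 66 [ 0.125 -0.049] [ 0.131 -0.044] [ 0.144 -0.036]
scene (np.float64(260.5), np.float64(348.2)) 76 [ 0.124 -0.026] [ 0.13  -0.022] [ 0.143 -0.015]
scene (np.float64(284.3), np.float64(354.0)) 68 [0.126 0.018] [0.132 0.021] [0.145 0.027]
scene (np.float64(295.9), np.float64(355.6)) 59 [0.125 0.039] [0.131 0.042] [0.144 0.047]
```

View pics/c5.png

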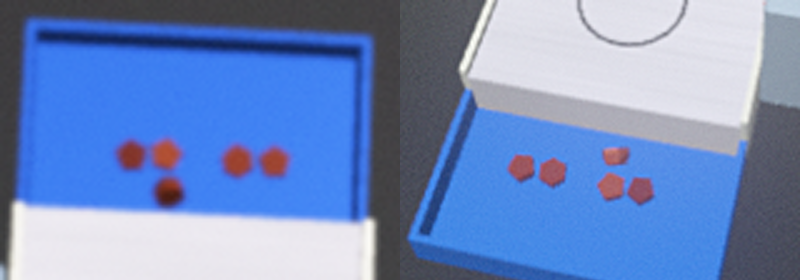

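All five chips lie on the tray floor at station x 0.104 to 0.126, and both cameras agree. Next is the jar.

```bash
python3 -m jog '[[0,0,0,-0.143,0],[0,0,0,-0.143,0],[0,0,0,-0.143,0],[0,0,0,-0.143,0],[0,0,0,-0.143,0],[2.4,-4.1,0,0,0],[2.4,-4.1,0,0,0],[2.4,-4.1,0,0,0],[2.4,-4.1,0,0,0],[2.4,-4.1,0,0,0]]' 30 >/dev/null; python3 go.py .553 .311 .2 .4
```

```text
t 20.55 pos [ 0.4901 -0.0857  0.2236] yaw 0.421 tilt 0.020 F [ 1.   0.6 -0.2] w 0.0872 j7 -1.13
turn 0.021  shift after turn [ 21.24 -34.09   2.36] shift now [ 21.96 -33.67   1.73]
```

```bash
python3 -m jog '[[2.5,-4,0,0.02,0],[2.5,-4,0,0,0],[2.5,-4,0,0,0],[2.5,-4,0,0,0],[2.5,-4,0,0,0],[2.5,-4,0,0,0],[2.3,-3.6,0,0,0],[1.2,-2,0,0,0],[0,0,0,0,0],[0,0,0,0,0]]' 30 >/dev/null; python3 go.py .553 .311 .19 .4
```

```text
t 21.55 pos [0.5423 0.2801 0.217 ] yaw 0.407 tilt 0.018 F [-0.5 -0.9 -0.5] w 0.0872 j7 -1.94
turn 0.007  shift after turn [ 2.19 -2.43  2.7 ] shift now [ 2.2  -2.46  2.66]
```

```bash
python3 -m jog '[[1,-1.2,0,0,0],[1.1,-1.2,1,0,0],[0,0,1,0,0],[0,0,0,0,0],[0,0,0,0,0],[0,0,0,0,0],[0,0,0,0,0],[0,0,0,0,0],[0,0,0,0,0],[0,0,0,0,0]]' 30 >/dev/null; python3 go.py .553 .311 .058 .4;  python3 - <<'E'
from h import *
import pickle
c=cam('wrist','w6.png'); pickle.dump(c,open('w6.pkl','wb')); print(proj(c,[.553,.311,.08]),proj(c,[.58,.311,.08]))
E
```

```text
t 22.55 pos [0.5555 0.3    0.1977] yaw 0.395 tilt 0.024 F [-0.2 -1.1 -0. ] w 0.0874 j7 -1.99
turn -0.005  shift after turn [ 0.2  -1.11 13.97] shift now [ 0.13 -1.45 13.94]
(np.float64(304.9808065149594), np.float64(239.1880900979603)) (np.float64(318.7977384272263), np.float64(205.90780605184267))
```

View pics/w6.png

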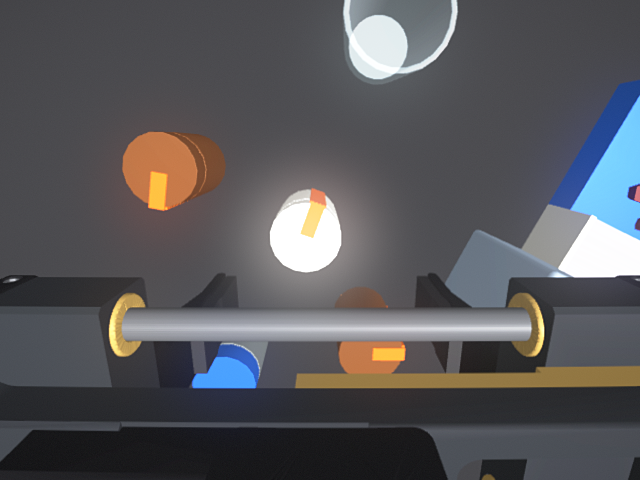

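The wrist view shows the white lid at (306,236) with the stripe end at (318,202), close to the predictions of (305,239) and (319,206). The brown look-alike at (368,350) is clear of the fingers. I'll descend.

```bash
python3 -m jog '[[0.2,-1.1,1,0,0],[0,0,2,0,0],[0,0,2.5,0,0],[0,0,1.5,0,0],[0,0,0,0,0],[0,0,0,0,0],[0,0,0,0,0],[0,0,0,0,0],[0,0,0,0,0],[0,0,0,0,0]]' 30 >/dev/null; python3 go.py .553 .311 .058 .4
```

```text
t 23.6 pos [0.5534 0.3153 0.1263] yaw 0.398 tilt 0.023 F [-1.3 -0.7  0.5] w 0.0869 j7 -2.05
turn -0.002  shift after turn [-0.2   0.38  6.83] shift now [-0.25  0.23  6.83]
```

```bash
python3 -m jog '[[-0.2,0.4,1.5,0,0],[0,0,2,0,0],[0,0,2,0,0],[0,0,1,0,0],[0,0,0.3,0,0],[0,0,0,0,0],[0,0,0,0,0],[0,0,0,0,0.3],[0,0,0,0,1],[0,0,0,0,1]]' 20 >/dev/null; python3 go.py .553 .311 .058 .4
```

```text
t 24.6 pos [0.5556 0.3083 0.0561] yaw 0.396 tilt 0.025 F [-0.  -1.  -1.1] w 0.0704 j7 -2.08
turn -0.004  shift after turn [-0.14 -0.35 -0.19] shift now [-0.14 -0.35 -0.2 ]
```

```bash
python3 -m jog '[[0,-0.3,0,0,1],[0,0,0,0,1],[0,0,0,0,1],[0,0,0,0,1],[0,0,0,0,1],[0,0,0,0,1],[0,0,-1,0,1],[0,0,-3,0,1],[0,0,-4,0,1],[0,0,-3,0,1]]' 20 >/dev/null; python3 go.py .5615 -.001 .19 1.92
```

```text
t 25.6 pos [0.5493 0.311  0.1654] yaw 0.397 tilt 0.023 F [ 0.5  0.5 -1.8] w 0.0539 j7 -2.03
turn -1.523  shift after turn [-29.74  -9.53  -2.46] shift now [-10.94  29.29  -1.81]
```

```bash
python3 -m jog '[[0,0,-3,0,1],[0,0,-2,-0.14,1],[0,0,0,-0.14,1],[0,0,0,-0.14,1],[0,0,0,-0.14,1],[0,0,0,-0.14,1],[0,0,0,-0.14,1],[0,0,0,-0.14,1],[0,0,0,-0.14,1],[0,0,0,-0.14,1]]' 20 >/dev/null; python3 go.py .5615 -.001 .21 1.92
```

```text
t 26.6 pos [0.5478 0.3128 0.2288] yaw 1.707 tilt 0.026 F [ 0.1  0.1 -2.5] w 0.0535 j7 -0.78
turn -0.213  shift after turn [-29.96  -9.45   1.88] shift now [-31.23  -2.93   2.49]
```

```bash
python3 -m jog '[[0,0,0,-0.11,1],[0,0,0,-0.1,1],[-3.5,-1.1,0,0,1],[-4.2,-1.3,0,0,1],[-4.2,-1.3,0,0,1],[-4.2,-1.3,0,0,1],[-4.2,-1.3,0,0,1],[-4,-1.3,0,0,1],[-2,-0.7,0,0,1],[0,0,0,0,1]]' 20 >/dev/null; python3 go.py .5615 -.001 .17 1.92
```

```text
t 27.6 pos [0.5603 0.0266 0.2368] yaw 1.935 tilt 0.026 F [-0.2 -0.1 -3. ] w 0.0537 j7 -0.05
turn 0.015  shift after turn [-2.64 -0.83  6.68] shift now [-2.46 -0.91  6.74]
```

```bash
python3 -m jog '[[-1.2,-0.4,1,0.015,1],[-1.3,-0.4,2,0,1],[0,0,3,0,1],[0,0,2,0,1],[0,0,1.5,0,1],[0,0,0,0,1],[0,0,0,0,1],[0,0,0,0,1],[0,0,0,0,1],[0,0,0,0,1]]' 20 >/dev/null; python3 go.py .5615 -.001 .107 1.92
python3 - <<'E'
from h import *
c=cam('wrist'); s=cam('scene')
print(proj(c,[.5615,-.001,.05]),proj(s,[.5615,-.001,.05]))
o=np.hstack([cv2.resize(c['pixels'][:,:,::-1],(400,300)),cv2.resize(s['pixels'][200:350,210:410,::-1],(400,300))]); cv2.imwrite('pics/c7.png',o)
E
```

```text
t 28.6 pos [0.5633 0.0006 0.1405] yaw 1.923 tilt 0.028 F [ 0.3 -0.7 -2.7] w 0.0534 j7 -0.08
turn 0.003  shift after turn [-0.09 -0.22  3.35] shift now [ 0.   -0.25  3.34]
(np.float64(322.6887962431452), np.float64(247.99249905299754)) (np.float64(291.7951020285143), np.float64(279.06943187824334))
```

View pics/c7.png

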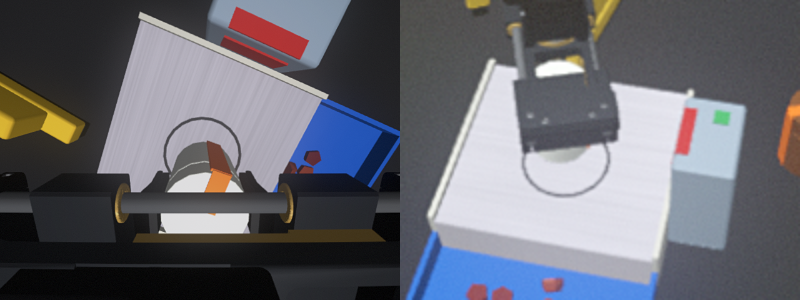

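The stripe, at (215,178) in the wrist half, points squarely at the red window. I'll set the jar down gently.

```bash
python3 -m jog '[[0,-0.2,1,0,1],[0,0,1,0,1],[0,0,0.6,0,1],[0,0,0.3,0,1],[0,0,0.1,0,1],[0,0,0,0,1],[0,0,0,0,1],[0,0,0,0,1],[0,0,0,0,1],[0,0,0,0,1]]' 20 >/dev/null; python3 go.py .5615 -.001 .106 1.92
```

```text
t 29.7 pos [ 0.5619 -0.0012  0.1078] yaw 1.922 tilt 0.028 F [-0.   0.2 -3.1] w 0.0535 j7 -0.11
turn 0.002  shift after turn [ 0.03 -0.03  0.18] shift now [ 0.04 -0.03  0.18]
```

```bash
python3 -m jog '[[0,0,0.1,0,1],[0,0,0.1,0,1],[0,0,0,0,1],[0,0,0,0,1],[0,0,0,0,1],[0,0,0,0,1],[0,0,0,0,1],[0,0,0,0,1],[0,0,0,0,1],[0,0,0,0,1]]' 20 >/dev/null; python3 go.py .5615 -.001 .106 1.92
```

```text
t 30.7 pos [ 0.5627 -0.0019  0.1071] yaw 1.922 tilt 0.030 F [-0.6  0.7 -0.5] w 0.0533 j7 -0.11
turn 0.002  shift after turn [ 0.13 -0.08  0.11] shift now [ 0.13 -0.08  0.11]
```

The force went from -3.1 to -0.5 N, so the jar is touching. I'll settle it and release gradually.

```bash
python3 -m jog '[[0,0,0.08,0,1],[0,0,0,0,1],[0,0,0,0,0.35],[0,0,0,0,0.3],[0,0,0,0,0.2],[0,0,0,0,0],[0,0,0,0,0],[0,0,0,0,0],[0,0,0,0,0],[0,0,0,0,0]]' 20 >/dev/null; python3 -m jog '[[0,0,0,0,0],[0,0,-1,0,0],[0,0,-2,0,0],[0,0,-4,0,0],[0,0,-4,0,0],[0,-4,-2,0,0],[0,-4,0,0,0],[0,-4,0,0,0],[0,-4,0,0,0],[0,-4,0,0,0]]' 20
python3 - <<'E'
from h import *
c=cam('top'); s=cam('scene')
print(r.read_state()['width'],proj(c,[.5615,-.001,.13]),proj(s,[.5615,-.001,.05]))
o=np.hstack([cv2.resize(c['pixels'][115:265,250:400,::-1],(400,400),interpolation=2),cv2.resize(s['pixels'][200:350,210:360,::-1],(400,400),interpolation=2)]); cv2.imwrite('pics/c8.png',o)
E
```

```text
time: 32.7
ee_pos: [0.3914, -0.0564, 0.2434]
eef_rot: [0.567, 0.824, -0.002, 0.011]
ft_force: [-0.8, -2.0, -1.4]
width: 0.0872
0.08715023971359533 (np.float64(336.3101671591031), np.float64(208.2045400796585)) (np.float64(291.7951020285143), np.float64(279.06943187824334))
```

View pics/c8.png

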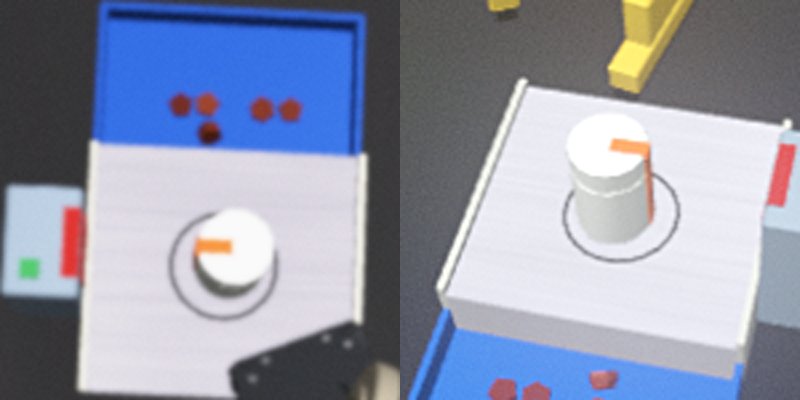

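The lid centre is at about (337.8,207.6) against a target of (336.3,208.2), roughly 3 mm off. The jar stands upright with its stripe toward the window. I'll let the arm settle and hand in.

```bash
python3 -m jog '[[0,0,0,0,0],[0,0,0,0,0],[0,0,0,0,0],[0,0,0,0,0],[0,0,0,0,0],[0,0,0,0,0],[0,0,0,0,0],[0,0,0,0,0],[0,0,0,0,0],[0,0,0,0,0]]' 20; python3 -c "
from bench import r
print(r.close_job())"
```

```text
time: 33.8
ee_pos: [0.3908, -0.056, 0.2443]
eef_rot: [0.567, 0.824, -0.005, 0.012]
ft_force: [0.5, 0.4, -0.1]
width: 0.0873
the job is handed in; nothing more can be done
None
```

I swept all five chips into the tray in one pass, stood the scraper back on its mat and set the striped jar in the ring. I handed the job in at about 34 s of the 64 s allowed; it reports no verdict.

My last checks:
- **Chips:** all five lie on the tray floor at station x 0.104–0.126 m, and the top and scene cameras agree.
- **Scraper:** after release the wrist view showed it standing on its mat, with its blade along the mat's length. I judged this by eye and did not measure it again.
- **Jar:** it stands upright about 3 mm from the ring's centre, with the stripe facing the red window.
- **Bystanders:** I saw no sign that the blue-lidded jar, bottle or beaker had moved, but I did not measure them. I did not image them again after placing the jar.
- **Arm:** it was open, still and clear of everything at hand-in.

One oddity: the tool was tilted by about 0.03 rad when it set the jar down. No check failed or disagreed.

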